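# Level the drawer-assembly platform with its foot screws

### The job

The drawer-assembly platform stands out of level. Turn the red knobs of its two side foot screws, each in turn as needed, until the white bubbles in both vials rest centred between their black lines, then let go; do not move or tip the things standing around it.

Things in the scene. Friction and masses are not known exactly. Their poses are not given: they have to be found in the camera images.
- stand: Fixed steel stand under the wooden platform (260 mm square, top 103 mm high). Origin on the table below the platform's middle; x points to the platform's back (away from the robot), y to its left, z up. Feet at x, y: left (-40, 100) mm and right (-40, -100) mm with a screw each, plain back foot (100, 0) mm. Blue foot blocks, 50 mm long in x and 34 mm high, reach out to y 150 and -150 mm.
- rail_left (a point): Middle of the outer lower edge of the left aluminium rail (16 mm thick, 45 mm wide, 260 mm long along x), which caps the upright fence on the platform's left edge: 155 mm left of the stand's origin, about 188 mm high. It stands over the left knob, in the way of a vertical gripper. The fence below has its outer face at y 130 mm.
- rail_right (a point): The same point of the right rail, 155 mm right of the stand's origin, about 188 mm high, over the right knob.
- knob_left_center (a point): Centre of the left red knob: at x -40, y 172, z 80 mm of the stand. Round, fluted, 40 mm in diameter, 30 mm long; its axis (z, up and out) leans 35 degrees from vertical outwards, to the stand's +y; x and y turn with it. Turned clockwise, seen from its outer end, it raises the left foot. It stays where left (friction 0.08 N m). At the start 0.4 to 1.6 rad off level; stops 2.4 rad from level.
- knob_right_center (a point): Centre of the right red knob: at x -40, y -172, z about 80 mm of the stand (within 2 mm). Made like the left one, but leans 35 degrees outwards to the stand's -y; clockwise, seen from its outer end, raises the right foot. At the start it too is 0.4 to 1.6 rad off level.
- bubble_left_center (a point): Centre of the white bubble (16 mm long, 12 mm wide) of the left vial. Only the left screw moves it: each rad that the left knob is turned clockwise moves it 14 mm towards the left foot, along (-0.814, +0.581) in the stand's x, y; anticlockwise moves it back.
- bubble_right_center (a point): Centre of the white bubble of the right vial, same size. Only the right screw moves it: each rad of the right knob clockwise moves it 14 mm towards the right foot, along (-0.814, -0.581) in the stand's x, y.
- vial_left_center (a point): Middle of the left vial, a green window 80 x 20 mm in a metal bar 104 x 28 mm, lying on the platform parallel to the line from the back foot to the left foot; this point is at x 10, y 55, z 118 mm of the stand. Two black lines across it, 24 mm apart inside, mark the middle. The bubble stands at this point when the left screw is right.
- vial_right_center (a point): Middle of the right vial, the same on the right (y -55 mm), parallel to the line from the back foot to the right foot, with its two black lines 24 mm apart inside.
- glue_center (a point): Bystander: white glue bottle, 56 mm in diameter, 150 mm tall, standing behind the left knob beside the platform; point half-way up, z along the bottle.
- jar_center (a point): Bystander: glass jar, 66 mm in diameter, 90 mm tall, standing behind the right knob beside the platform; point half-way up, z along the jar.
- offcut_center (a point): Bystander: wooden offcut 50 x 70 x 28 mm lying between the robot and the platform; point at its centre.
- tape_center (a point): Bystander: cardboard tape ring, 90 mm in diameter, 24 mm high, lying on the table to the left, nearer the robot; point at its centre.
- tin_center (a point): Bystander: yellow tin, 72 mm in diameter, 70 mm tall, far to the right; point half-way up, z along the tin.
- wrench_grip (a point): Bystander: steel wrench lying on the table to the right, nearer the robot; point on its handle.
- mallet_grip (a point): Bystander: hammer lying on the table to the left, nearer the robot; point on its handle.

How it is judged:
At the end, for the whole second after the job is handed in: Each of the two bubbles stays within 4.2 mm of the middle of its vial, so that it lies between its two black lines, with the knobs released (horizontal distance between bubble_left_center and vial_left_center below 0.0042 m and horizontal distance between bubble_right_center and vial_right_center below 0.0042 m); the robot touches nothing.
It fails at once if a bystander (glue bottle, jar, offcut, tape ring, tin, wrench or hammer) is moved more than 25 mm (distance of any of glue_center, jar_center, offcut_center, tape_center, tin_center, wrench_grip, mallet_grip from where it was at the start of the episode above 0.025 m).
It fails at once if the glue bottle, the jar or the tin is tipped by more than 30 degrees (angle between any of glue_center, jar_center, tin_center's own z axis and vertical above 0.52 rad).
It also fails if it takes over 53 s, if anything falls off the work surface, if the arm or the gripper's body presses on something with over 40 N, if the wrist force passes 120 N, or if a joint passes its speed limit or range.

### The arm

A 6-joint arm with a two-finger parallel gripper is mounted at the origin on the work surface. World frame = base frame: x ahead of the robot, y to its left, z up, the work surface at z = 0. Lengths are in m, angles in rad, forces in N, time in s.
With the tool pointing down it reaches from about 0.375 to 0.9 m from the base axis. Payload 3.1 kg.
Tool frame: the origin (TCP) lies between the finger pads; the fingertips stand 8 mm ahead of it and the grasp point (between the pads) lies 11 mm behind it; z points along the fingers, y is the line along which they close (so a half turn about z gives the same grasp; the last joint's range is limited). The gripper opens to 85 mm and grips with 20 to 120 N. Pads are 22 mm wide; open, the fingers measure 114 mm over their backs; the gripper's body (76 mm by 85 mm) begins 54 mm behind the grasp point. The pads swing forward as they close: fully open they stand 13 mm farther back than shut.
Start: joints at [1.056, 0.527, 1.433, -0, 1.181, -0.178], TCP at [0.207, 0.59, 0.239] pointing down, gripper open.
Joint ranges: [-3.08, 3.08], [-0.75, 2.2], [0.22, 2.44], [-1.43, 4.57], [0, 2.65], [-2.85, 2.85]. Speed limits (rad/s): [2.79, 2.79, 3.14, 3.14, 3.14, 3.14].

### API

Orientations are given as a unit quaternion [x, y, z, w].
In Python, from station import readout, cams, sign_off gives the robot as it stands.
- The arm moves only by the tool send_rows, never from a script. Its argument "commands" is text: rows parted by semicolons, each of 5 numbers parted by spaces: the finger opening in mm, from 0 to 85.4, then the shift along the tool's x, y, z each as a share of 0.02 m, from -1 to 1, then the turn about the tool's z as a share of 4 degrees, from -1 to 1. In form: grip dx dy dz spin; .... A call has 1 to 20 rows; each row shifts and turns the commanded pose from where the row before left it, along the tool's axes as they then stand; what a row does not reach is not made up. A row lasts 1/12 s, in which the tool goes at most 41.7 mm and 7.16 degrees, less where a joint would pass 70% of its speed; a pose out of reach is approached as far as the arm can. A call with a number of a shift or a turn outside -1 to 1 is refused whole. A call with a gripper value outside its range is refused whole. The fingers move at their own pace and stop on an object; "grip_force" is the grip in N (left out, the last holds). Time passes only in rows, so rows that do not move let the fingers close. It gives the time, the measured TCP pose, the force, the opening and the grip force at its end, in the units of the state.
- readout.sense(): the state, without advancing time (a new reading comes with each control period).
- cams.snapshot(name): name is "scene" or "top" or "wrist"; returns a dict with "pixels" (480x640x3 uint8, red, green, blue), "intrinsics" (3x3 intrinsics, pixels), "eye" and "rotation" of the camera in the world. Camera axes: x right, y down, z forward; pixel columns grow to the right and rows downward; lengths in m; the calibration is good to about 2 mm. A picture is of the moment at which its call begins. There is no depth.
- sign_off(): hands the job in; it is judged then, once.
The state is a dict: "t": time; "q": joint angles; "qd": joint speeds; "tau": joint torques, N m; "tcp_pos": TCP position; "tool_rot": TCP orientation; "force": force on the tool from outside, world axes, zero at the start; "ft_torque": the same for the moment, N m; "finger_gap": opening from 0.0 (shut) to 1.0 (fully open); "gripper_force": force on a finger pad.
Only numpy, scipy, OpenCV 4.12 (cv2) and the standard library are available. Lean on these libraries where they do the work, as an engineer would, in place of code of your own. Each camera call takes 0.05 s, during which the arm holds its last target. There are 200 camera calls.

## Working session

There is one attempt and no reset: what is moved stays moved. The work goes in short steps, Python scripts to look and compute and a tool call to move; the robot and the scene stay as the last step left them, time stands still between calls to the robot, and variables do not carry over. Pictures are saved under pics/ and viewed, at most 10 in all, crops included, and the job is handed in when it is done.

Besides the shell and the picture viewer there is one more tool, called after ">>>" by a JSON object that holds its "method" and its "body". send_rows: Moves the arm, as the interface text tells. Its arguments: {"type":"object","properties":{"commands":{"type":"string"},"grip_force":{"type":"number"}},"required":["commands"]}

```bash
ls; mkdir -p pics; python3 - <<'E'
from station import readout,cams
import cv2,pickle
s=readout.sense();print({k:s[k] for k in('t','tcp_pos','tool_rot','finger_gap')})
for n in('scene','top'):
    c=cams.snapshot(n);pickle.dump(c,open(f'pics/{n}0.pkl','wb'));cv2.imwrite(f'pics/{n}0.png',c['pixels'][:,:,::-1]);print(n,c['intrinsics'],c['eye'],c['rotation'])
E
```

```text
pics
{'t': 0.0, 'tcp_pos': array([0.20615865, 0.58926869, 0.23834124]), 'tool_rot': array([ 1.67591902e-01,  9.85855855e-01, -1.02552812e-03, -3.67313907e-04]), 'finger_gap': 0.9995386086615382}
scene [[547.96575521   0.         321.70517051]
 [  0.         547.96575521 237.10553302]
 [  0.           0.           1.        ]] [0.9044775  0.52240141 1.1889841 ] [ 0.30770457  0.91375427 -0.24989525 -0.08901347]
top [[483.73648544   0.         314.10931008]
 [  0.         483.73648544 243.79479627]
 [  0.           0.           1.        ]] [0.26375259 0.00970594 1.4017209 ] [-0.69820387  0.71023646 -0.06419431  0.06288576]
```

View pics/top0.png

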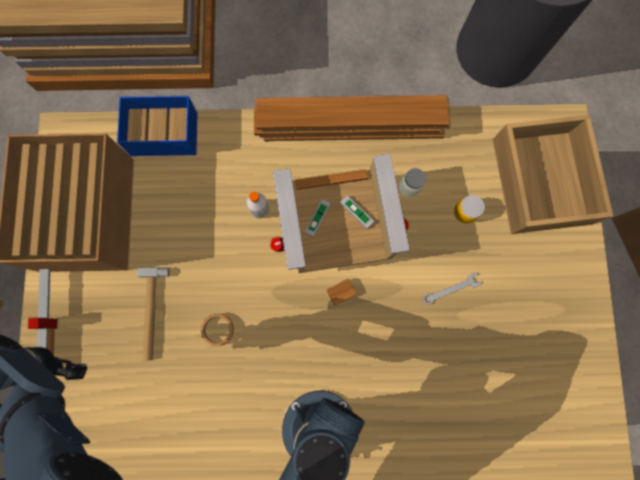

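View pics/scene0.png

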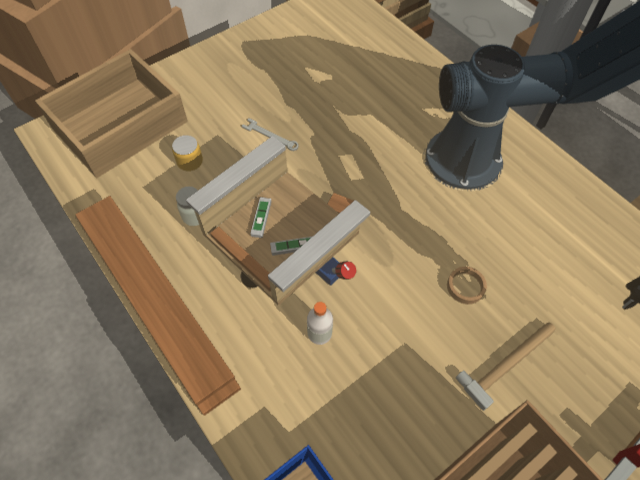

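```bash
python3 - <<'E'
import cv2
a=cv2.imread('pics/top0.png')[145:275,240:440];cv2.imwrite('pics/topc.png',cv2.resize(a,None,fx=4,fy=4,interpolation=cv2.INTER_CUBIC))
a=cv2.imread('pics/scene0.png')[130:300,185:385];cv2.imwrite('pics/scenec.png',cv2.resize(a,None,fx=3.5,fy=3.5,interpolation=cv2.INTER_CUBIC))
E
```

```text
(no output)
```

View pics/topc.png

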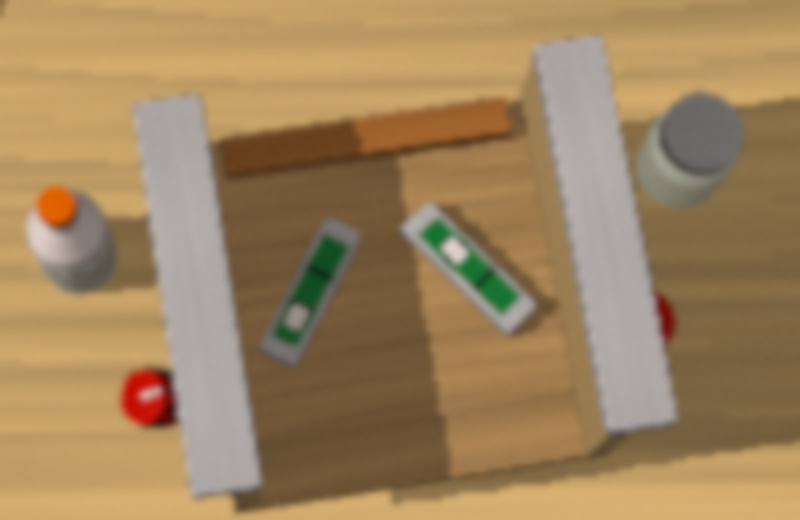

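View pics/scenec.png

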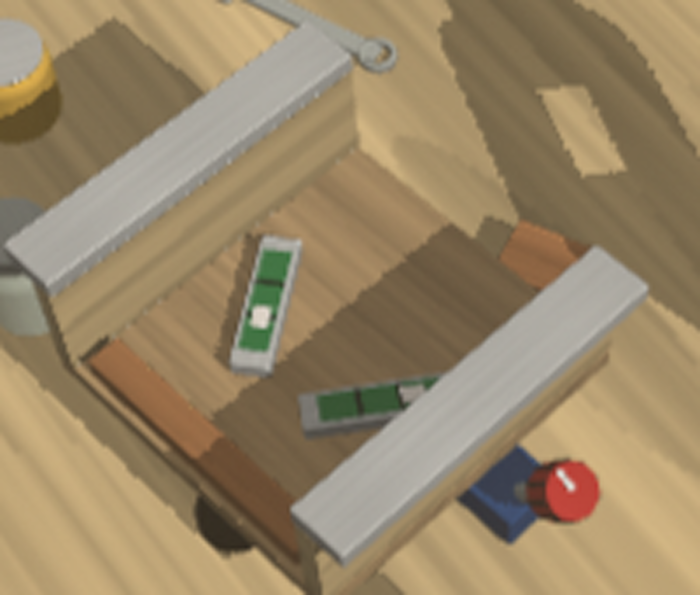

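```bash
cat > h.py <<'E'
import numpy as np,pickle
from scipy.spatial.transform import Rotation as R
from scipy.optimize import least_squares
def proj(c,P):
    p=R.from_quat(c['rotation']).inv().apply(np.atleast_2d(P)-c['eye']) if np.ndim(c['rotation'])==1 else (np.atleast_2d(P)-c['eye'])@c['rotation']
    K=c['intrinsics'];return p[:,:2]/p[:,2:]*[K[0,0],K[1,1]]+[K[0,2],K[1,2]]
def ray(c,uv,z):
    K=c['intrinsics'];d=np.array([(uv[0]-K[0,2])/K[0,0],(uv[1]-K[1,2])/K[1,1],1])
    d=R.from_quat(c['rotation']).apply(d) if np.ndim(c['rotation'])==1 else c['rotation']@d
    return c['eye']+d*(z-c['eye'][2])/d[2]
def w(th,P): # stand->world
    return R.from_euler('z',th[2]).apply(P)+[th[0],th[1],0]
def bar(s):
    d=np.array([-.814,s*.581,0]);n=np.array([-d[1],d[0],0]);m=np.array([.01,s*.055,.118])
    return [m+a*d*.052+b*n*.014 for a,b in((-1,-1),(-1,1),(1,-1),(1,1))]
E
python3 - <<'E'
from h import *
T=pickle.load(open('pics/top0.pkl','rb'));S=pickle.load(open('pics/scene0.pkl','rb'))
o=np.array([240,145])-.375/1
tp=[((.13,.155,.204),(135,105)),((.13,.11,.204),(199,95)),((-.13,.155,.204),(192,497)),((-.13,.11,.204),(261,486)),
((.13,-.11,.204),(533,47)),((.13,-.155,.204),(603,37)),((-.13,-.11,.204),(608,433)),((-.13,-.155,.204),(677,421))]
sp=[((.13,.155,.204),(345,560)),((.13,.11,.204),(292,510)),((-.13,.155,.204),(648,290)),((-.13,.11,.204),(596,246)),
((.13,-.11,.204),(48,290)),((.13,-.155,.204),(5,245)),((-.13,-.11,.204),(352,63)),((-.13,-.155,.204),(303,22))]
A=np.array([p for p,_ in tp]);a=np.array([q for _,q in tp])/4+[240,145]-.375
B=np.array([p for p,_ in sp]);b=np.array([q for _,q in sp])/3.5+[185,130]-.36
for use in('T','S','TS'):
    f=lambda th:np.concatenate(([(proj(T,w(th,A))-a).ravel()] if 'T' in use else [])+([(proj(S,w(th,B))-b).ravel()] if 'S' in use else []))
    r=least_squares(f,[.6,0,0]);print(use,r.x,np.abs(r.fun).max())
th=r.x
np.save('th.npy',th)
inv=lambda P:R.from_euler('z',-th[2]).apply(P-[th[0],th[1],0])*1000
for s,uv in((1,(297,318)),(-1,(455,250))):
    p=inv(ray(T,np.array(uv)/4+[240,145]-.375,.118));d=np.array([-.814,s*.581]);print('bub',p,(p[:2]-[10,55*s])@d)
for n,uv,z in(('knobL',(148,397),.09),('knobtopR',(676,318),.09),('glueCap',(57,205),.15),('jar',(703,132),.09)):
    print(n,inv(ray(T,np.array(uv)/4+[240,145]-.375,z)))
print('offcut',inv(ray(T,(343,290),.028)),'tape',inv(ray(T,(218,330),.024)),'tin',inv(ray(T,(474,208),.07)))
print(w(th,[-.04,.21,.08]),w(th,[-.04,-.21,.08]), proj(T,w(th,[-.04,.1806,.0923])),proj(S,w(th,[-.04,.1806,.0923])))
E
```

```text
T [ 0.56819007 -0.06158065  0.13788553] 0.8167797873094287
S [ 0.57116605 -0.05840319  0.1485489 ] 2.2925586264652225
TS [ 0.56975471 -0.0600334   0.14375172] 2.987606704044765
bub [ -8.64716667  66.97588813 118.        ] 22.136784671357002
bub [ 21.05418125 -47.28981517 118.        ] -13.477720926525583
knobL [-41.02987984 176.23489761  90.        ]
knobtopR [ -44.57282297 -193.73967334   90.        ]
glueCap [ 86.47272048 214.33884287 150.        ]
jar [  84.47555382 -238.78033215   90.        ]
offcut [-190.86648767   12.83038545   28.        ] tape [-244.84756707  377.62013081   24.        ] tin [ -24.50818857 -390.60044796   70.        ]
[0.50008329 0.14207027 0.08      ] [ 0.56025129 -0.27359764  0.08      ] [[274.93714727 243.61191238]] [[348.29974229 269.49956171]]
```

>>> {"method": "send_rows", "body": {"commands": "0 0 0 0 0.975;0 0 0 0 0.975;0 0 0 0 0.975;0 0 0 0 0.975;0 0 0 0 0.975;0 0 0 0 0.975;0 0 0 0 0.975;0 0 0 0 0.975;0 0 0 0 0.975;0 0 0 0 0.975;0 0 0 0 0.975;0 0 0 0 0.975;0 0 0 0 0.975;0 0 0 0 0.975;0 0 0 0 0.975;0 0 0 0 0.975", "grip_force": 60}}

```text
t: 1.43
tcp_pos: [0.2063, 0.5895, 0.2387]
tool_rot: [0.655, 0.755, -0.001, 0.0]
force: [-0.3, 0.2, -0.7]
finger_gap: -0.003
gripper_force: 0.0
```

>>> {"method": "send_rows", "body": {"commands": "0 -0.97 0.5 0 0;0 -0.97 0.5 0 0;0 -0.97 0.5 0 0;0 -0.97 0.5 0 0;0 -0.97 0.5 0 0;0 -0.97 0.5 0 0;0 -0.97 0.5 0 0;0 -0.97 0.5 0 0;0 -0.97 0.5 0 0;0 -0.97 0.5 0 0;0 -0.97 0.5 0 0;0 -0.97 0.5 0 0;0 -0.97 0.5 0 0;0 -0.97 0.5 0 0;0 -0.97 0.5 0 0;0 -0.97 0.5 0 0;0 -0.97 0.5 0 0;0 -0.97 0.5 0 0;0 -0.97 0.5 0 0;0 -0.97 0.5 0 0"}}

```text
t: 3.1
tcp_pos: [0.4606, 0.2338, 0.239]
tool_rot: [0.654, 0.756, -0.0, -0.0]
force: [-0.6, 0.5, -0.5]
finger_gap: 0.001
gripper_force: 0.0
```

```bash
cat >> h.py <<'E'
def st():
    from station import readout
    th=np.load('th.npy');s=readout.sense();r=R.from_euler('z',-th[2])
    print('t',s['t'],'stand',(r.apply(s['tcp_pos']-[th[0],th[1],0])*1000).round(1),'F',r.apply(s['force']).round(1),'toolx',np.degrees(np.arctan2(*R.from_quat(s['tool_rot']).apply([1,0,0])[[1,0]]))-np.degrees(th[2]),'q',np.round(s['q'],2),s['finger_gap'])
    return s
E
python3 -c "
from h import *
st()"
```

```text
t 3.1 stand [-65.9 306.4 239. ] F [-0.5  0.5 -0.5] toolx 90.06173523776101 q [0.25 0.38 1.7  0.   1.06 0.11] 0.0005764962404928371
```

>>> {"method": "send_rows", "body": {"commands": "0 -1 0.5 0 0;0 -1 0.5 0 0;0 -1 0.5 0 0;0 -0.9 0.4 0 0;0 0 0 1 0;0 0 0 1 0;0 0 0 1 0;0 0 0 1 0;0 0 0 1 0;0 0 0 1 0;0 0 0 1 0;0 0 0 1 0;0 0 0 0.1 0;0 -0.3 0 0 0;0 -0.2 0 0 0;0 0 0 0 0"}}

```text
t: 4.43
tcp_pos: [0.5119, 0.1525, 0.0784]
tool_rot: [0.654, 0.756, 0.001, 0.001]
force: [1.0, -0.2, -0.7]
finger_gap: 0.003
gripper_force: 0.0
```

```bash
python3 - <<'E'
from h import *
from station import cams
import cv2
st()
for i,n in enumerate(('scene','wrist')):
    c=cams.snapshot(n);a=c['pixels'][:,:,::-1]
    if n=='scene':
        a=cv2.resize(a[190:320,260:400],None,fx=4,fy=4,interpolation=cv2.INTER_CUBIC)
        cv2.imwrite('pics/a.png',a)
E
```

```text
t 4.4333 stand [-26.8 218.6  78.4] F [ 0.9 -0.3 -0.7] toolx 90.02174002856444 q [ 0.08  0.65  1.79 -0.    0.69 -0.06] 0.0031432566219598674
```

View pics/a.png

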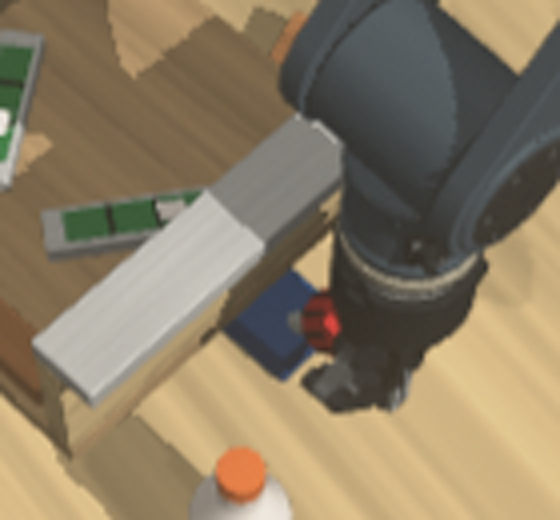

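The gripper is beside the red knob's outer side (crop about 325,320), clear of the rail. The left bubble shows at (175,208). Now I'll close in until I feel contact.

>>> {"method": "send_rows", "body": {"commands": "0 -0.25 0 0 0;0 -0.2 0 0 0;0 0 0 0 0"}}

```text
t: 4.78
tcp_pos: [0.5125, 0.1436, 0.0778]
tool_rot: [0.654, 0.756, 0.0, 0.0]
force: [0.1, 0.4, 0.5]
finger_gap: 0.002
gripper_force: 0.0
```

>>> {"method": "send_rows", "body": {"commands": "0 -0.1 0 0 0;0 0 0 0 0"}}

```text
t: 4.95
tcp_pos: [0.5124, 0.142, 0.0774]
tool_rot: [0.654, 0.756, 0.0, 0.0]
force: [0.2, -0.1, -0.2]
finger_gap: -0.003
gripper_force: 0.0
```

```bash
python3 -c "
from h import *
st()"
```

```text
t 4.95 stand [-27.8 208.2  77.4] F [ 0.1 -0.1 -0.2] toolx 90.04728149460527 q [ 0.06  0.65  1.8  -0.    0.69 -0.08] -0.0030056536262297617
```

>>> {"method": "send_rows", "body": {"commands": "0 -0.1 0 0 0;0 0 0 0 0"}}

```text
t: 5.12
tcp_pos: [0.5124, 0.1407, 0.0773]
tool_rot: [0.654, 0.756, 0.0, -0.0]
force: [-0.6, 2.4, 0.5]
finger_gap: -0.001
gripper_force: 1.2
```

>>> {"method": "send_rows", "body": {"commands": "0 -0.1 0 0 0;0 0 0 0 0"}}

```text
t: 5.28
tcp_pos: [0.5125, 0.1399, 0.0773]
tool_rot: [0.655, 0.756, 0.001, -0.001]
force: [-1.2, 7.6, 1.5]
finger_gap: 0.002
gripper_force: 3.8
```

>>> {"method": "send_rows", "body": {"commands": "0 -0.1 0 0 0;0 0 0 0 0"}}

```text
t: 5.45
tcp_pos: [0.5126, 0.1393, 0.0774]
tool_rot: [0.655, 0.755, 0.002, -0.002]
force: [-1.0, 13.5, 1.4]
finger_gap: 0.003
gripper_force: 6.6
```

>>> {"method": "send_rows", "body": {"commands": "0 -0.1 0 0 0;0 0 -0.15 0 0;0 0 -0.15 0 0;0 0 -0.15 0 0;0 0 -0.15 0 0;0 0 0 0 0"}}

```text
t: 5.95
tcp_pos: [0.5094, 0.1389, 0.0779]
tool_rot: [0.656, 0.755, 0.01, 0.004]
force: [10.1, 28.6, -12.1]
finger_gap: -0.001
gripper_force: 13.8
```

```bash
cat >> h.py <<'E'
def look(tag,box=None):
    from station import cams
    import cv2
    th=np.load('th.npy');c=cams.snapshot('top');pickle.dump(c,open(f'pics/{tag}.pkl','wb'))
    hsv=cv2.cvtColor(c['pixels'],cv2.COLOR_RGB2HSV)
    for s in(1,-1):
        d=np.array([-.814,s*.581,0]);m=np.array([.01,s*.055,.118])
        n=np.array([-d[1],d[0],0]);ts=np.arange(-36,36.5,.5)
        G=[];W=[]
        img=c['pixels'].astype(np.float32)
        for off in(-3,-1.5,0,1.5,3):
            uv=proj(c,w(th,m+np.outer(ts/1e3,d)+off/1e3*n)).astype(np.float32)
            G.append(cv2.remap(img,uv[None,:,0],uv[None,:,1],cv2.INTER_LINEAR)[0])
        p=np.mean(G,0); r=p[:,0]
        k=np.clip(r-np.median(r)-25,0,None);print('bubble','LR'[s<0],'pos',round(float((k*ts).sum()/max(k.sum(),1e-6)),1),'mm, mass',round(float(k.sum()/max(k.max(),1)/2),1),'max',k.max())
E
python3 -c "
from h import *
s=st();print(s['ft_torque'])
look('b1')"
```

```text
t 5.95 stand [-31.2 205.5  77.9] F [ 14.1  26.9 -12.1] toolx 89.7562983361698 q [ 0.05  0.65  1.82  0.02  0.66 -0.1 ] -0.0014199873758876768
[ 4.69667787 -1.71315372  0.10201082]
bubble L pos 20.4 mm, mass 16.3 max 121.38281
bubble R pos -13.8 mm, mass 17.7 max 179.81328
```

```bash
python3 - <<'E'
from h import *
import station
c0=pickle.load(open('pics/top0.pkl','rb'))
class C:
    def snapshot(self,n): return c0
station.cams=C()
look('b0')
E
python3 - <<'E'
from station import cams
import cv2
a=cams.snapshot('wrist')['pixels'][:,:,::-1];b=cams.snapshot('scene')['pixels'][:,:,::-1]
import numpy as np
b=cv2.resize(b[210:310,280:380],(480,480),interpolation=cv2.INTER_CUBIC)
cv2.imwrite('pics/c.png',np.hstack([cv2.resize(a,(320,240)) if 0 else cv2.resize(a[120:480,160:480],(320,360)),b[60:420,160:480]]))
E
```

```text
bubble L pos 21.6 mm, mass 16.0 max 103.80606
bubble R pos -13.7 mm, mass 17.0 max 162.70859
```

View pics/c.png

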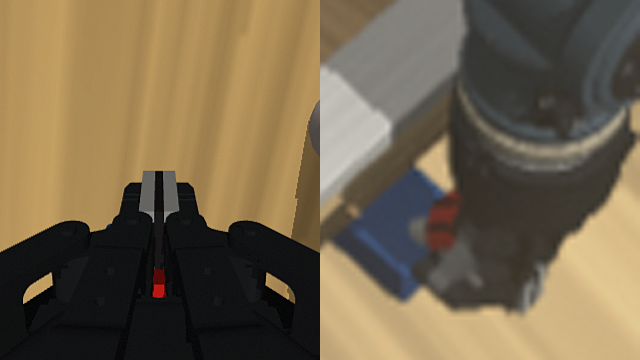

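>>> {"method": "send_rows", "body": {"commands": "0 0 0 0 0;0 0.1 -0.1 0 0;0 0 -0.1 0 0;0 0 -0.1 0 0;0 0 0 0 0"}}

```text
t: 6.52
tcp_pos: [0.496, 0.1383, 0.0774]
tool_rot: [0.655, 0.756, 0.003, -0.001]
force: [0.2, 18.8, 0.5]
finger_gap: -0.001
gripper_force: 9.6
```

```bash
python3 -c "
from h import *
s=st();print(s['ft_torque'])
look('b2')"
```

```text
t 6.5167 stand [-44.6 206.8  77.4] F [ 2.9 18.5  0.5] toolx 89.91569453875198 q [ 0.05  0.64  1.84  0.01  0.66 -0.1 ] -0.0008717580886031025
[ 3.1512461  -0.02785085  0.09687673]
bubble L pos 11.8 mm, mass 16.1 max 120.22148
bubble R pos -13.8 mm, mass 17.8 max 180.11797
```

>>> {"method": "send_rows", "body": {"commands": "0 0 -0.1 0 0;0 0 -0.1 0 0;0 0 -0.1 0 0;0 0 -0.1 0 0;0 0 -0.1 0 0;0 0 0 0 0;0 0 0 0 0"}}

```text
t: 7.15
tcp_pos: [0.485, 0.1342, 0.0776]
tool_rot: [0.654, 0.756, 0.001, -0.001]
force: [-3.0, 9.2, 2.6]
finger_gap: 0.001
gripper_force: 4.1
```

```bash
python3 -c "
from h import *
s=st();print(s['ft_torque'])
look('b3')"
```

```text
t 7.15 stand [-56.1 204.4  77.6] F [-1.7  9.6  2.6] toolx 90.0321911253219 q [ 0.05  0.63  1.87  0.    0.64 -0.1 ] 0.0009138282498600203
[1.39278192 0.17219383 0.056299  ]
bubble L pos 6.7 mm, mass 16.1 max 120.09863
bubble R pos -13.8 mm, mass 17.7 max 179.54181
```

>>> {"method": "send_rows", "body": {"commands": "0 0.5 0 0 0;0 0 1 0 0;0 0 0 0 0;0 -0.25 0 0 0;0 -0.25 0 0 0;0 0 -0.1 0 0;0 0 -0.1 0 0;0 0 -0.1 0 0;0 0 -0.1 0 0;0 0 -0.1 0 0;0 0 0 0 0;0 0 0 0 0"}}

```text
t: 8.2
tcp_pos: [0.4943, 0.1377, 0.0779]
tool_rot: [0.655, 0.755, 0.003, -0.002]
force: [-1.1, 19.7, 5.7]
finger_gap: -0.002
gripper_force: 9.8
```

```bash
python3 -c "
from h import *
s=st()
look('b4')"
```

```text
t 8.2 stand [-46.3 206.5  77.9] F [ 1.8 19.6  5.7] toolx 89.85906200011043 q [ 0.05  0.64  1.84  0.01  0.66 -0.1 ] -0.0016779838465298704
bubble L pos -0.7 mm, mass 16.3 max 119.90643
bubble R pos -13.8 mm, mass 17.7 max 179.06563
```

>>> {"method": "send_rows", "body": {"commands": "0 0.5 0 0 0;0 0.2 0 -0.3 0;0 0 0 -1 0;0 0 0 -1 0;0 0 0 -1 0;0 0 0 -1 0;0 0 0 -1 0;0 0 0 -1 0;0 0 0 -1 0;0 0 0 -1 0;0 0 0 -1 0;0 0 0 0 0"}}

```text
t: 9.25
tcp_pos: [0.495, 0.147, 0.2671]
tool_rot: [0.654, 0.756, 0.002, 0.003]
force: [0.9, 0.1, -0.1]
finger_gap: -0.0
gripper_force: 0.0
```

```bash
python3 -c "
from h import *
s=st()
look('b5')"
```

```text
t 9.25 stand [-44.3 215.6 267.1] F [ 0.9  0.  -0.1] toolx 90.03872894669433 q [ 0.07  0.34  1.67 -0.    1.12 -0.07] -0.00031290499989824355
bubble L pos -0.7 mm, mass 16.3 max 119.41681
bubble R pos -13.9 mm, mass 17.7 max 179.08281
```

Left done. Now over to the right.

>>> {"method": "send_rows", "body": {"commands": "0 -1 0.04 0 0;0 -1 0.04 0 0;0 -1 0.04 0 0;0 -1 0.04 0 0;0 -1 0.04 0 0;0 -1 0.04 0 0;0 -1 0.04 0 0;0 -1 0.04 0 0;0 -1 0.04 0 0;0 -1 0.04 0 0;0 -1 0.04 0 0;0 -1 0.04 0 0;0 -1 0.04 0 0;0 -1 0.04 0 0;0 -1 0.04 0 0;0 -1 0.04 0 0;0 -1 0.04 0 0;0 -1 0.04 0 0;0 -1 0.04 0 0;0 -1 0.04 0 0"}}

```text
t: 10.97
tcp_pos: [0.5655, -0.2465, 0.2612]
tool_rot: [0.654, 0.756, -0.001, -0.002]
force: [-0.4, -0.9, -0.8]
finger_gap: 0.002
gripper_force: 0.0
```

>>> {"method": "send_rows", "body": {"commands": "0 -1 0 0 0;0 -1 0 0 0;0 0 0 0 0;0 0 0 0 0"}}

```text
t: 11.3
tcp_pos: [0.5714, -0.2859, 0.2612]
tool_rot: [0.655, 0.756, -0.0, -0.002]
force: [-0.8, 0.1, 0.2]
finger_gap: -0.001
gripper_force: 0.0
```

```bash
python3 -c "
from h import *
s=st()"
```

```text
t 11.3 stand [ -30.7 -223.8  261.2] F [-0.7  0.2  0.2] toolx 89.94355309771758 q [-0.64  0.53  1.37 -0.    1.25 -0.78] -0.001450723800761777
```

>>> {"method": "send_rows", "body": {"commands": "0 0 0 1 0;0 0 0 1 0;0 0 0 1 0;0 0 0 1 0;0 0 0 1 0;0 0 0 1 0;0 0 0 1 0;0 0 0 1 0;0 0 0 1 0;0 0 0 0.15 0;0 0.3 0 0 0;0 0.2 0 0 0;0 0 0 0 0"}}

```text
t: 12.38
tcp_pos: [0.5715, -0.2742, 0.0815]
tool_rot: [0.654, 0.757, 0.0, 0.0]
force: [0.3, 0.0, 0.5]
finger_gap: -0.0
gripper_force: 0.0
```

>>> {"method": "send_rows", "body": {"commands": "0 0.15 0 0 0;0 0.15 0 0 0;0 0 0 0 0"}}

```text
t: 12.63
tcp_pos: [0.5706, -0.269, 0.0812]
tool_rot: [0.654, 0.757, 0.0, 0.0]
force: [-0.1, -0.0, -1.0]
finger_gap: 0.002
gripper_force: 0.0
```

```bash
python3 -c "
from h import *
s=st()"
```

```text
t 12.6333 stand [ -29.1 -207.    81.2] F [-0.1 -0.  -1. ] toolx 90.09354544808306 q [-0.62  0.74  1.54  0.    0.87 -0.76] 0.0017936579267375302
```

>>> {"method": "send_rows", "body": {"commands": "0 0 0 0.2 0;0 0.15 0 0 0;0 0 0 0 0"}}

```text
t: 12.88
tcp_pos: [0.5703, -0.2674, 0.0764]
tool_rot: [0.654, 0.757, -0.0, 0.001]
force: [-0.2, -2.3, -0.9]
finger_gap: 0.0
gripper_force: 1.1
```

>>> {"method": "send_rows", "body": {"commands": "0 0.15 0 0 0;0 0 0 0 0"}}

```text
t: 13.05
tcp_pos: [0.5707, -0.2665, 0.0768]
tool_rot: [0.654, 0.757, -0.001, 0.003]
force: [0.3, -7.4, -1.7]
finger_gap: 0.004
gripper_force: 3.3
```

>>> {"method": "send_rows", "body": {"commands": "0 0.1 0 0 0;0 0 0 0 0"}}

```text
t: 13.22
tcp_pos: [0.5714, -0.2659, 0.077]
tool_rot: [0.654, 0.757, -0.001, 0.005]
force: [1.2, -8.5, -3.4]
finger_gap: 0.002
gripper_force: 4.4
```

>>> {"method": "send_rows", "body": {"commands": "0 0.15 0 0 0;0 0 -0.1 0 0;0 0 -0.1 0 0;0 0 -0.1 0 0;0 0 -0.1 0 0;0 0 -0.1 0 0;0 0 -0.1 0 0;0 0 0 0 0;0 0 0 0 0"}}

```text
t: 13.97
tcp_pos: [0.5641, -0.2683, 0.0781]
tool_rot: [0.654, 0.756, -0.0, 0.011]
force: [8.9, -13.2, -6.3]
finger_gap: -0.0
gripper_force: 7.3
```

```bash
python3 -c "
from h import *
s=st();look('b6')"
```

```text
t 13.9667 stand [ -35.4 -205.3   78.1] F [  6.9 -14.3  -6.3] toolx 90.03589184928173 q [-0.62  0.73  1.57 -0.    0.82 -0.76] -0.0003230350657933353
bubble L pos 0.0 mm, mass 0.0 max 0.0
bubble R pos 0.0 mm, mass 0.0 max 0.0
```

>>> {"method": "send_rows", "body": {"commands": "0 0 -0.1 0 0;0 0 -0.1 0 0;0 0 -0.1 0 0;0 0 0 0 0;0 0 0 0 0"}}

```text
t: 14.43
tcp_pos: [0.5575, -0.2696, 0.0785]
tool_rot: [0.654, 0.756, -0.001, 0.011]
force: [6.7, -15.0, -3.6]
finger_gap: 0.003
gripper_force: 7.6
```

```bash
sed -i "s/def look(tag,box=None)/def look(tag,cam='top')/;s/snapshot('top')/snapshot(cam)/;s/p=np.mean(G,0); r=p\[:,0\]/p=np.mean(G,0); r=p[:,0]; print('r',r[::8].astype(int)) if cam!='top' else 0/" h.py; python3 -c "
from h import *
s=st();look('b7','scene')
import station
c0=pickle.load(open('pics/scene0.pkl','rb'))
class C:
    def snapshot(self,n): return c0
station.cams=C()
look('b0','scene')"
```

```text
t 14.4333 stand [ -42.1 -205.7   78.5] F [  4.5 -15.8  -3.6] toolx 90.04094768890775 q [-0.63  0.72  1.58 -0.    0.81 -0.77] 0.0032155564514464562
r [ 61  60  60  61  61  59  56 128 158 159 158  87  58  60  62  62  71 107
 153]
bubble L pos 5.1 mm, mass 17.1 max 71.56836
r [ 71  72  71  71  71 145 223 226 225 163  79  71  62  66  72  72  72  72
  72]
bubble R pos -7.7 mm, mass 15.2 max 128.92754
r [ 56  56  56  56  56  53  53  56  56  56  57  56  63 141 148 147 151 138
 167]
bubble L pos 25.5 mm, mass 16.9 max 86.09765
r [ 66  66  66 116 208 216 217 186  79  66  67  66  57  63  67  67  66  66
  68]
bubble R pos -14.7 mm, mass 15.7 max 125.05255
```

>>> {"method": "send_rows", "body": {"commands": "0 0 -0.1 0 0;0 0 -0.1 0 0;0 0 -0.1 0 0;0 0 -0.1 0 0;0 0 0 0 0;0 0 0 0 0"}}

```text
t: 14.98
tcp_pos: [0.5485, -0.2699, 0.0791]
tool_rot: [0.654, 0.756, -0.001, 0.01]
force: [3.4, -13.3, 2.9]
finger_gap: 0.002
gripper_force: 6.3
```

```bash
python3 -c "
from h import *
s=st();look('b8','scene')"
```

```text
t 14.9833 stand [ -51.1 -204.6   79.1] F [  1.4 -13.6   2.9] toolx 90.0466410898829 q [-0.64  0.72  1.6  -0.    0.8  -0.78] 0.00243401308412018
r [ 60  60  61  60  61  59  56 120 158 159 158  98  58  60  62  62  70  99
 138]
bubble L pos 3.8 mm, mass 16.4 max 71.862114
r [ 71  72  71  72  72  65  72 205 226 225 203 104  62  66  72  72  71  71
  72]
bubble R pos -1.9 mm, mass 15.2 max 129.20312
```

>>> {"method": "send_rows", "body": {"commands": "0 -0.7 0 0 0;0 -0.4 0 -0.2 0;0 0 0 -1 0;0 0 0 -1 0;0 0 0 -1 0;0 0 0 -1 0;0 0 0 -1 0;0 0 0 -1 0;0 0 0 -1 0;0 0 0 -1 0;0 0 0 -1 0;0 -1 -1 0 0;0 -1 -1 0 0;0 -1 -1 0 0;0 -1 -1 0 0;0 -1 -1 0 0;0 0 0 0 0;0 0 0 0 0"}}

```text
t: 16.53
tcp_pos: [0.4604, -0.3981, 0.2598]
tool_rot: [0.655, 0.755, 0.001, -0.001]
force: [-0.5, -0.7, -0.5]
finger_gap: -0.002
gripper_force: 0.0
```

```bash
python3 - <<'E'
from h import *
import cv2
s=st();look('b9');look('b9s','scene')
a=pickle.load(open('pics/b9.pkl','rb'))['pixels'][145:275,240:440,::-1]
cv2.imwrite('pics/fin.png',cv2.resize(a,None,fx=4,fy=4,interpolation=cv2.INTER_CUBIC))
E
```

```text
t 16.5333 stand [-156.6 -318.9  259.8] F [-0.5 -0.6 -0.5] toolx 89.88623557039298 q [-0.9   0.48  1.45  0.    1.21 -1.04] -0.0024852986632262113
bubble L pos -0.8 mm, mass 16.4 max 122.45293
bubble R pos -1.4 mm, mass 17.1 max 178.50937
r [ 57  57  57  57  57  56  53 117 149 150 149  83  55  56  58  59  66  94
 131]
bubble L pos 3.5 mm, mass 15.8 max 67.07617
r [ 67  68  68  68  67  61  67 196 218 217 195 101  59  63  68  68  68  69
  69]
bubble R pos -1.8 mm, mass 15.1 max 125.29454
```

View pics/fin.png

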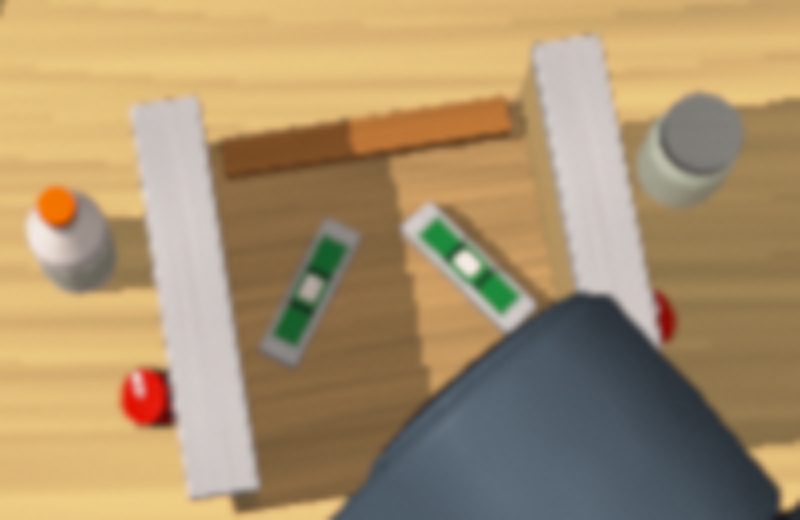

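```bash
python3 - <<'E'
from h import *
import cv2
th=np.load('th.npy')
for f in('b9','b9s'):
    c=pickle.load(open(f'pics/{f}.pkl','rb'));img=c['pixels'].astype(np.float32);ts=np.arange(-60,60.5,.5)
    for s in(1,-1):
        d=np.array([-.814,s*.581,0]);m=np.array([.01,s*.055,.118]);n=np.array([-d[1],d[0],0])
        p=np.mean([cv2.remap(img,*[u[None,:] for u in proj(c,w(th,m+np.outer(ts/1e3,d)+o*n/1e3)).astype(np.float32).T],cv2.INTER_LINEAR)[0] for o in(-4,-2,0,2,4)],0)
        r,g=p[:,0],p[:,1]
        def cross(y,lo,hi,lev,rise):
            i=[k for k in range(len(ts)-1) if lo<=ts[k]<hi and ((y[k]-lev)*(y[k+1]-lev)<=0) and (y[k+1]>y[k])==rise]
            return [round(float(ts[k]+.5*(lev-y[k])/(y[k+1]-y[k]+1e-9)),1) for k in i]
        lev=(r.max()+np.median(r[(ts>-36)&(ts<36)]))/2;lev=110 if s==-1 or 1 else lev
        print(f,'LR'[s<0],'win',cross(r,-50,-30,lev,False),cross(r,30,50,lev,True),'bub',cross(r,-20,20,lev,True),cross(r,-20,20,lev,False),'g minima',[ (ts[k],int(g[k])) for k in range(1,len(ts)-1) if abs(ts[k])<30 and g[k]<g[k-1] and g[k]<=g[k+1]])
E
```

```text
b9 L win [-40.0] [41.7] bub [-9.1] [7.6] g minima [(np.float64(-28.0), 92), (np.float64(-22.5), 93), (np.float64(-13.5), 72), (np.float64(1.0), 157), (np.float64(14.0), 64), (np.float64(26.5), 93)]
b9 R win [-38.0] [39.6] bub [-11.3] [8.6] g minima [(np.float64(-26.0), 138), (np.float64(-14.0), 104), (np.float64(-1.0), 225), (np.float64(14.0), 98), (np.float64(27.0), 138), (np.float64(29.5), 138)]
b9s L win [-40.7] [33.6] bub [-8.2] [6.5] g minima [(np.float64(-25.5), 84), (np.float64(-13.5), 55), (np.float64(13.5), 55), (np.float64(24.0), 85)]
b9s R win [-39.8] [38.7] bub [-10.8] [7.6] g minima [(np.float64(-26.5), 117), (np.float64(-14.0), 77), (np.float64(-4.5), 209), (np.float64(13.5), 73), (np.float64(28.0), 118)]
```

```bash
python3 -c "
from station import sign_off
print(sign_off())"
```

```text
the job is handed in; nothing more can be done
None
```

Both bubbles rest between their black lines, about 1–2 mm off centre by my camera measurements (limit 4.2 mm); the knobs are released, the arm is clear of everything, and I handed the job in at about 17 s, though the hand-in returned no verdict.

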